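Pack the breakfast box

TASK

Pack the small lever-top glass jar and the narrow steel tin with the round cap into the open wooden box: both standing upright on its floor, side by side, with the tin square to the walls of the box. Set the glass jar down gently; do not drop it in.

Things in the scene. Friction and masses are not known exactly. Their poses are not given: they have to be found in the camera images.
- box: Open-topped brown wooden box with low walls, screwed down (it does not move). Outside 104 mm along its x, 194 mm along its y (the long way), 32 mm high; walls 10 mm thick, floor 6 mm thick, so inside 84 mm by 174 mm and 26 mm deep. Origin at the centre of its underside, on the table; z up. Empty at the start.
- jar_center (a point): Centre, half-way up, of the small loose lever-top glass jar, rubber-edged lid, 0.3 kg. 94 mm high; body 60 mm in diameter up to 66 mm above the foot, lid narrower. z up. A wire clasp reaches 35 mm from the axis on the -y side and a wire hinge 34 mm on +y, 55 to 86 mm above the foot: grip the glass across x. The bigger such jar (84 mm in diameter, 140 mm high) is not wanted.
- tin_center (a point): Centre, half-way up, of the narrow loose steel tin, about 0.2 kg: an upright rectangular can 48 mm along its x, 64 mm along its y and 66 mm high, with a round neck and cap (36 mm in diameter) on its middle, 94 mm high in all. z up. There is a wider, lower rectangular tin with a flat lid and no cap (70 by 100 mm, 64 mm high), which is not wanted.
Not all that is in view belongs to the job. Leave any orange look-alike of the part that bears jar_center alone.

How it is judged:
By the outcome, as a careful person would: the job done as asked, in the order asked, and still so for the second after the job is handed in, with the robot touching nothing.
It also fails if it takes over 51 s, if anything falls off the work surface, if the arm or the gripper's body presses on something with over 40 N, if the wrist force passes 120 N, or if a joint passes its speed limit or range.

ROBOT

A 7-joint arm with a two-finger parallel gripper is mounted at the origin on the work surface. World frame = base frame: x ahead of the robot, y to its left, z up, the work surface at z = 0. Lengths are in m, angles in rad, forces in N, time in s.
With the tool pointing down it reaches from about 0.4 to 0.875 m from the base axis. Payload 4.4 kg.
Tool frame: the origin (TCP) lies at the very end of the fingers, on their centre line; the grasp point (between the pads) lies manip.hold_point_z behind it (manip.hold_point_z is the distance from the TCP to the grasp point, in m); z points along the fingers, y is the line along which they close (so a half turn about z gives the same grasp; the last joint's range is limited). The gripper opens to 85 mm and grips with 20 to 120 N. Pads are 22 mm wide; open, the fingers measure 114 mm over their backs; the gripper's body (76 mm by 85 mm) begins 54 mm behind the grasp point. The pads swing forward as they close: fully open they stand 13 mm farther back than shut.
Start: joints at [-1.372, 0.628, 0.038, 1.517, -0.027, 0.996, -0.02], TCP at [0.17, 0.627, 0.231] pointing down, gripper open.
Joint ranges: [-3.06, 3.06], [-0.37, 2.12], [-1.25, 1.32], [0.18, 2.47], [-1.1, 4.24], [0.23, 1.98], [-2.94, 2.94]. Speed limits (rad/s): [2.57, 2.57, 3.14, 3.14, 3.14, 3.14, 3.14].

INTERFACE

Orientations are given as a unit quaternion [w, x, y, z].
In Python, from bench import readout, grab_frame, calibration, job, spotter, manip gives the robot as it stands. The module is installed in compiled form; this text tells all that it offers.
- The arm moves only by the shell command python3 -m crank 'ROWS' [FORCE]. ROWS is JSON, a list of rows, each a list of 7 numbers: the shift along the tool's x, y, z in units of 40 mm (1.0 is 40 mm), then the turn, a rotation vector about the tool's x, y, z in units of 6 degrees (1.0 is 6 degrees), then the opening, from 0 (shut) to 1 (fully open). A call has 1 to 12 rows; each row shifts and turns the commanded pose from where the row before left it, along the tool's axes as they then stand; what a row does not reach is not made up. A row lasts 1/12 s, in which the tool goes at most 41.7 mm and 7.16 degrees, less where a joint would pass 70% of its speed; a pose out of reach is approached as far as the arm can. A call is refused whole if a number of a shift passes 1 or a number of a turn 1, either way. A call with a gripper value outside its range is refused whole. The fingers move at their own pace and stop on an object; FORCE is the grip in N (left out, the last holds). Time passes only in rows, so rows that do not move let the fingers close. It gives the time, the measured TCP pose, the force and the opening at its end, in the units of the state.
- readout.get_state(): the state, without advancing time (a new reading comes with each control period).
- grab_frame(name): name is "side" or "top" or "wrist"; returns (picture, depth): 420x560x3 uint8, red, green, blue; 420x560 float32, m along the optical axis (not along the pixel's ray), 0 where there is no reading.
- calibration(name): a dict with "fx", "fy", "cx", "cy" (pixels), "R" (3x3) and "t" (3): a world point X has camera coordinates R X + t; the wrist camera has in their place "mount" (4x4, takes a point from camera to tool coordinates, whose origin is the TCP and whose axes are the flange's). Camera axes: x right, y down, z forward; pixel columns grow to the right and rows downward; lengths in m; the calibration is good to about 2 mm. A picture is of the moment at which its call begins: read the wrist's pose just before it. calibration takes no time and is no camera call.
- job.job_done(): hands the job in, once; it reports no verdict.
Trained networks look in the newest picture that a camera, given by its name, has taken for a name from the list of things; names that differ only in an ending like _2 or _b are one class to them, and where a whole thing is asked for, a point or a joint stands for the part that bears it (a point fixed in the world has none). Each returns a list of dicts, best first, with "confidence" (0 to 1); they miss things now and then, are a little off and sometimes report something else, mostly with a low value. They report only what shows in the picture. A call takes as long as a camera call. They do not tell look-alikes from the thing itself.
- spotter.recognise(camera, query): "point" ([row, column] in pixels, amid what is visible of it).
- spotter.silhouettes(camera, query): "pixels" (420x560 bool, what is visible of it) and "point" ([row, column] in pixels, amid what is visible of it).
- spotter.spot_point(camera, query): "point" ([row, column] in pixels: a listed point, or the origin of a listed thing).
The state is a dict: "t": time; "joint_positions": joint angles; "joint_vel": joint speeds; "tau": joint torques, N m; "position": TCP position; "orientation": TCP orientation; "wrist_force": force on the tool from outside, world axes, zero at the start; "ft_torque": the same for the moment, N m; "finger_gap": finger opening in m.
Only numpy, scipy, OpenCV 4.12 (cv2) and the standard library are available. Lean on these libraries where they do the work, as an engineer would, in place of code of your own. Each camera call takes 0.05 s, during which the arm holds its last target. There are 200 camera calls.

## Working session

There is one attempt and no reset: what is moved stays moved. The work goes in short steps, Python scripts to look and compute and a shell command to move; the robot and the scene stay as the last step left them, time stands still between calls to the robot, and variables do not carry over. Pictures are saved under pics/ and viewed, on a budget of 10 in all, crops included, one or two more only if the job needs it, and the job is handed in when it is done.

```bash
mkdir -p pics; cat > h.py <<'E'
import numpy as np, cv2
from bench import readout, grab_frame, calibration, job, spotter, manip
from scipy.spatial.transform import Rotation as Ro
def cam(n):
    c=calibration(n); 
    if 'R' in c: return c,np.array(c['R']),np.array(c['t'])
    s=readout.get_state(); q=s['orientation']; T=np.eye(4)
    T[:3,:3]=Ro.from_quat([q[1],q[2],q[3],q[0]]).as_matrix(); T[:3,3]=s['position']
    M=np.linalg.inv(T@np.array(c['mount'])); return c,M[:3,:3],M[:3,3]
def cloud(cm,d):
    c,R,t=cm; v,u=np.mgrid[:d.shape[0],:d.shape[1]]
    X=np.stack([(u-c['cx'])/c['fx']*d,(v-c['cy'])/c['fy']*d,d],-1)
    W=(X-t)@R; W[d<=0]=np.nan; return W
E
python3 - <<'E'
from h import *
print(readout.get_state(),manip.hold_point_z)
out=[]
for n in('top','side'):
    cm=cam(n);p,d=grab_frame(n);W=cloud(cm,d);np.savez(f'{n}.npz',p=p,W=W)
    cv2.imwrite(f'pics/{n}0.png',p[...,::-1])
    for q in('box','jar_center','tin_center'):
        for r in spotter.silhouettes(n,q)[:4]:
            m=r['pixels'];w=W[m];w=w[~np.isnan(w[:,0])]
            print(n,q,round(r['confidence'],2),np.round(r['point']),m.sum(),np.round(np.median(w,0),3),np.round(np.percentile(w,[2,98],axis=0),3).tolist())
E
```

```text
{'t': 0.0, 'joint_positions': array([-1.37178134,  0.62931089,  0.03842761,  1.51839125, -0.02702779,
        0.99632846, -0.01999879]), 'joint_vel': array([ 0.00047459, -0.00010682, -0.00072385,  0.0015292 , -0.00074991,
        0.00057377, -0.00055403]), 'tau': array([ 7.39585848e-04, -5.63405156e+01,  1.22640911e+00, -1.93440181e+01,
        1.10477814e-02,  1.06668868e-02, -9.02143086e-06]), 'position': array([0.16991268, 0.62673035, 0.23040424]), 'orientation': array([-1.30500907e-04,  1.32022293e-01,  9.91246282e-01, -9.51523285e-04]), 'wrist_force': array([0.11346605, 0.58617711, 0.17226585]), 'ft_torque': array([ 0.00722521,  0.00042887, -0.06966551]), 'finger_gap': 0.08524719954870008} 0.0187
top box 0.69 [248. 252.] 2440 [0.479 0.096 0.007] [[0.42, 0.002, -0.001], [0.538, 0.189, 0.035]]
top jar_center 0.83 [224. 133.] 487 [0.535 0.438 0.088] [[0.511, 0.42, 0.004], [0.563, 0.472, 0.097]]
top jar_center 0.62 [223. 170.] 460 [0.543 0.329 0.09 ] [[0.519, 0.307, 0.002], [0.572, 0.362, 0.099]]
top tin_center 0.72 [179. 245.] 444 [0.664 0.128 0.066] [[0.641, 0.095, 0.002], [0.702, 0.163, 0.097]]
side box 0.85 [244. 316.] 3838 [0.478 0.107 0.009] [[0.415, 0.003, 0.002], [0.533, 0.197, 0.034]]
side jar_center 0.66 [360. 196.] 2833 [0.526 0.464 0.075] [[0.51, 0.431, 0.007], [0.558, 0.479, 0.096]]
side jar_center 0.58 [301. 234.] 2180 [0.535 0.355 0.069] [[0.517, 0.317, 0.004], [0.566, 0.367, 0.096]]
side tin_center 0.75 [216. 231.] 1163 [0.661 0.149 0.058] [[0.638, 0.083, 0.002], [0.695, 0.166, 0.096]]
```

```bash
python3 - <<'E'
from h import *
a=cv2.imread('pics/top0.png')[140:300,90:330];b=cv2.imread('pics/side0.png')
o=np.zeros((600,800,3),np.uint8)
o[:267,:400]=cv2.resize(a,(400,267),interpolation=cv2.INTER_CUBIC);o[267:567,:400]=cv2.resize(cv2.imread('pics/top0.png'),(400,300))
o[:300,400:]=cv2.resize(b,(400,300));o[300:,400:]=cv2.resize(b[150:420,130:490],(400,300))
cv2.imwrite('pics/v1.png',o)
E
```

```text
(no output)
```

View pics/v1.png

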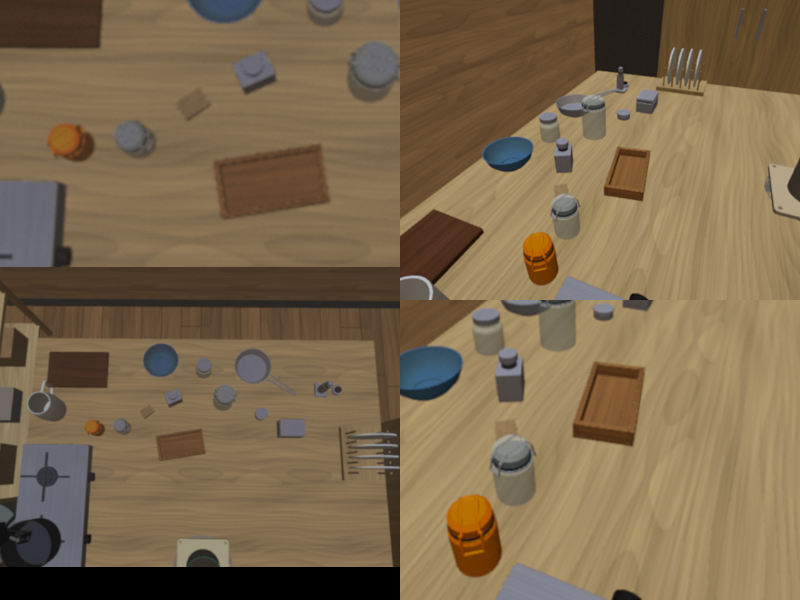

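The clear glass jar is at top (223,170). The orange look-alike is at (224,133) and is to be left alone, and the big jar is further right. The capped tin is at (179,245) and the box at (248,252). Next I'll work out the geometry and look at the wanted items from near.

```bash
python3 - <<'E'
from h import *
print(np.round(calibration('wrist')['mount'],3).tolist(),calibration('wrist')['fx'])
for n in('top','side'):
    f=np.load(n+'.npz');W=f['W'];z=W[...,2]
    m=(W[...,0]>.38)&(W[...,0]<.58)&(W[...,1]>-.03)&(W[...,1]<.23)&(z>.022)&(z<.045)
    r=cv2.minAreaRect(W[m][:,:2].astype(np.float32)*1000);print(n,'box',r,m.sum())
    for k,(x,y) in dict(jar=(.541,.332),tin=(.664,.13)).items():
        for lo,hi in((.05,.08),(.085,.105)):
            m=(abs(W[...,0]-x)<.055)&(abs(W[...,1]-y)<.055)&(z>lo)&(z<hi)
            if m.sum()>5: print(n,k,lo,m.sum(),np.round(cv2.minAreaRect(W[m][:,:2].astype(np.float32)*1000),1) if 0 else cv2.minAreaRect(W[m][:,:2].astype(np.float32)*1000), np.round(W[m].mean(0),4))
E
python3 -m crank '[[-0.9,-0.4,0,0,0,0,1],[-0.9,-0.4,0,0,0,0,1],[-0.9,-0.4,0,0,0,0,1],[-0.9,-0.4,0,0,0,0,1],[-0.9,-0.4,0,0,0,0,1],[-0.9,-0.4,0,0,0,0,1],[-0.9,-0.4,0,0,0,0,1],[-0.9,-0.4,0,0,0,0,1],[-0.9,-0.4,0,0,0,0,1],[-0.9,-0.4,0,0,0,0,1]]'
```

```text
[[-0.0, -0.96, -0.281, 0.072], [1.0, -0.001, 0.0, -0.001], [-0.0, -0.281, 0.96, -0.143], [0.0, 0.0, 0.0, 1.0]] 358.485086025812
top box ((478.4248352050781, 96.7095718383789), (104.72541046142578, 194.5184326171875), 9.930473327636719) 683
top jar 0.05 98 ((546.9580688476562, 333.659423828125), (62.08373260498047, 55.70751190185547), 31.58586883544922) [0.5383 0.3211 0.0666]
top jar 0.085 270 ((547.4627075195312, 336.9247131347656), (53.95813751220703, 52.36272430419922), 68.59910583496094) [0.547  0.3367 0.0926]
top tin 0.05 246 ((672.2686767578125, 129.6572265625), (48.94274139404297, 63.62754440307617), 25.27366065979004) [0.6672 0.128  0.0646]
top tin 0.085 119 ((672.4329833984375, 129.62661743164062), (34.205692291259766, 32.064449310302734), 3.2266013622283936) [0.6717 0.1296 0.0935]
side box ((477.2532653808594, 95.87564849853516), (104.30072784423828, 196.6235809326172), 9.771564483642578) 1302
side jar 0.05 607 ((537.65771484375, 343.6824035644531), (70.11477661132812, 38.241634368896484), 48.190399169921875) [0.5343 0.3537 0.0663]
side jar 0.085 763 ((545.4468994140625, 337.7986145019531), (55.95215606689453, 52.182106018066406), 72.90257263183594) [0.5433 0.3425 0.0932]
side tin 0.05 444 ((670.6498413085938, 129.23739624023438), (48.39463806152344, 66.27276611328125), 23.780200958251953) [0.6618 0.1433 0.0645]
side tin 0.085 191 ((670.7960205078125, 129.24855041503906), (34.27308654785156, 35.13858413696289), 3.5210800170898438) [0.6686 0.1332 0.0933]
t: 1.23
position: [0.477, 0.3773, 0.2315]
orientation: [0.0, 0.132, 0.991, 0.0]
wrist_force: [-0.1, 0.7, 1.0]
finger_gap: 0.0854
```

```bash
python3 - <<'E'
from h import *
cm=cam('wrist');p,d=grab_frame('wrist');W=cloud(cm,d);z=W[...,2]
m=(np.hypot(W[...,0]-.5465,W[...,1]-.337)<.055)&(z>.05)&(z<.12)
top=W[m&(z>.086)];print(cv2.minEnclosingCircle(top[:,:2].astype(np.float32)*1000),np.nanmax(top[:,2]))
for lo,hi in((.052,.07),(.07,.086)):
    b=W[m&(z>lo)&(z<hi)];r=np.hypot(b[:,0]-.5465,b[:,1]-.337);a=np.degrees(np.arctan2(b[:,1]-.337,b[:,0]-.5465))
    for k in range(-180,180,15):
        s=(a>=k)&(a<k+15)
        if s.sum():print(k,s.sum(),round(r[s].max()*1000,1),end=' | ')
    print()
c,R,t=cm;X=R@np.array([.5465,.337,.09])+t;u=int(c['fx']*X[0]/X[2]+c['cx']);v=int(c['fy']*X[1]/X[2]+c['cy']);print(u,v)
o=np.hstack([cv2.resize(p,(400,300)),cv2.resize(p[max(v-75,0):v+75,max(u-100,0):u+100],(400,300))])
cv2.imwrite('pics/v2.png',o[...,::-1])
E
```

```text
((546.107666015625, 336.1598815917969), 29.777469635009766) 0.09725182184181613
-180 64 30.9 | -165 51 31.2 | -150 35 31.0 | -135 41 37.3 | -120 23 35.5 | -105 35 35.7 | -90 1 32.2 | 45 9 33.4 | 60 31 32.9 | 75 25 34.3 | 90 35 32.6 | 105 50 30.0 | 120 62 30.3 | 135 76 30.9 | 150 76 31.0 | 165 69 31.0 | 
-180 55 29.2 | -165 45 29.2 | -150 46 33.2 | -135 27 34.9 | -120 2 28.5 | -105 23 34.3 | -90 7 31.9 | 45 35 32.5 | 60 4 27.0 | 75 15 33.2 | 90 46 32.6 | 105 45 28.3 | 120 51 28.5 | 135 62 28.6 | 150 62 28.7 | 165 66 29.0 | 
256 277
```

View pics/v2.png

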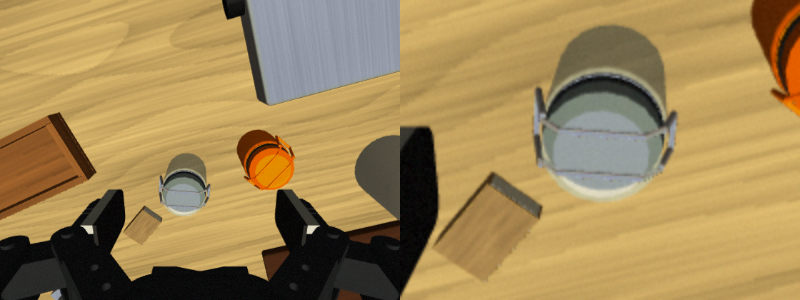

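The clear jar is at wrist full-frame pixel (256,277), with wires left and right of it. The clasp axis is at about 68° in the world, so I'll close along -22°.

```bash
cat >> h.py <<'E'
def to(x,y,z,yaw):
    s=readout.get_state();q=s['orientation'];R=Ro.from_quat([q[1],q[2],q[3],q[0]])
    M=R.as_matrix();ty=np.degrees(np.arctan2(M[1,1],M[0,1]))
    print('now',np.round(s['position'],4),'yaw',round(ty,1),'gap',round(s['finger_gap'],4),'F',np.round(s['wrist_force'],1),'j7',s['joint_positions'][6],'shift units',np.round(M.T@(np.array([x,y,z])-s['position'])/.04,2))
    best=None
    for w in(yaw,yaw+180):
        w=np.radians(w);T=Ro.from_matrix(np.array([[np.sin(w),np.cos(w),0],[-np.cos(w),np.sin(w),0],[0,0,-1.]]).reshape(3,3)*np.array([[-1 if 0 else 1]]))
        T=np.array([[-np.sin(w),np.cos(w),0],[np.cos(w),np.sin(w),0],[0,0,-1]])
        print(' turn units',np.round((R.inv()*Ro.from_matrix(T)).as_rotvec(degrees=True)/6,2))
E
python3 -m crank '[[-0.97,-0.26,0,0,0,0,1],[-0.96,-0.26,0,0,0,0,1],[0,0,0,0,0,1,1],[0,0,0,0,0,1,1],[0,0,0,0,0,1,1],[0,0,0,0,0,1,1],[0,0,0,0,0,1,1],[0,0,0,0,0,1,1],[0,0,0,0,0,1,1],[0,0,0,0,0,1,1],[0,0,0,0,0,1,1],[0,0,0,0,0,1,1]]'
python3 -m crank '[[0,0,0,0,0,1,1],[0,0,0,0,0,1,1],[0,0,0,0,0,1,1],[0,0,0,0,0,1,1],[0,0,0,0,0,1,1],[0,0,0,0,0,1,1],[0,0,0,0,0,0,1],[0,0,0,0,0,0,1]]'
python3 - <<'E'
from h import *
to(.5465,.337,.03,-22)
cm=cam('wrist');p,d=grab_frame('wrist');W=cloud(cm,d)
m=(W[...,0]>.56)&(W[...,0]<.66)&(W[...,1]>.2)&(W[...,1]<.30)&(W[...,2]>.006)&(W[...,2]<.05)
b=W[m];print(len(b),np.percentile(b,[1,99],axis=0) if len(b) else '')
cv2.imwrite('pics/v3.png',p[...,::-1])
E
```

```text
t: 2.28
position: [0.5445, 0.3387, 0.2313]
orientation: [-0.0, 0.612, 0.791, 0.0]
wrist_force: [0.1, 0.7, 0.1]
finger_gap: 0.0854
t: 2.95
position: [0.5445, 0.3388, 0.2312]
orientation: [0.0, 0.824, 0.567, -0.0]
wrist_force: [0.3, -0.5, -0.3]
finger_gap: 0.0855
now [0.5445 0.3388 0.2312] yaw -21.0 gap 0.0855 F [ 0.3 -0.5 -0.3] j7 -0.6534586784885789 shift units [-0.02  0.06  5.03]Traceback (most recent call last):
  File "<stdin>", line 2, in <module>
  File "h.py", line 20, in to
    w=np.radians(w);T=Ro.from_matrix(np.array([[np.sin(w),np.cos(w),0],[-np.cos(w),np.sin(w),0],[0,0,-1.]]).reshape(3,3)*np.array([[-1 if 0 else 1]]))
                      ~~~~~~~~~~~~~~^^^^^^^^^^^^^^^^^^^^^^^^^^^^^^^^^^^^^^^^^^^^^^^^^^^^^^^^^^^^^^^^^^^^^^^^^^^^^^^^^^^^^^^^^^^^^^^^^^^^^^^^^^^^^^^^^^
  File "scipy/spatial/transform/_rotation.pyx", line 1143, in scipy.spatial.transform._rotation.Rotation.from_matrix
ValueError: Non-positive determinant (left-handed or null coordinate frame) in rotation matrix 0: [[-0.37460659  0.92718385  0.        ]
 [-0.92718385 -0.37460659  0.        ]
 [ 0.          0.         -1.        ]].
```

```bash
sed -i '/reshape(3,3)/s/;T=.*$//; s/    best=None//' h.py
python3 - <<'E'
from h import *
to(.5465,.337,.03,-22)
cm=cam('wrist');p,d=grab_frame('wrist');W=cloud(cm,d);z=W[...,2]
b=W[(W[...,0]>.56)&(W[...,0]<.66)&(W[...,1]>.2)&(W[...,1]<.30)&(z>.006)&(z<.05)]
print(len(b),np.percentile(b,[1,99],axis=0) if len(b) else '')
m=(np.hypot(W[...,0]-.5465,W[...,1]-.337)<.045)
print(cv2.minEnclosingCircle(W[m&(z>.09)&(z<.11)][:,:2].astype(np.float32)*1000),m.sum())
cv2.imwrite('pics/v3.png',p[...,::-1])
E
```

```text
now [0.5445 0.3388 0.2312] yaw -21.0 gap 0.0855 F [ 0.3 -0.5 -0.3] j7 -0.6534586784885789 shift units [-0.02  0.06  5.03]
 turn units [-0.    0.    0.17]
 turn units [ -0.    -0.   -29.83]
1798 [[0.58832119 0.21354546 0.00712748]
 [0.64269951 0.27268407 0.01708173]]
((545.7028198242188, 337.20501708984375), 26.428119659423828) 29129
```

View pics/v3.png

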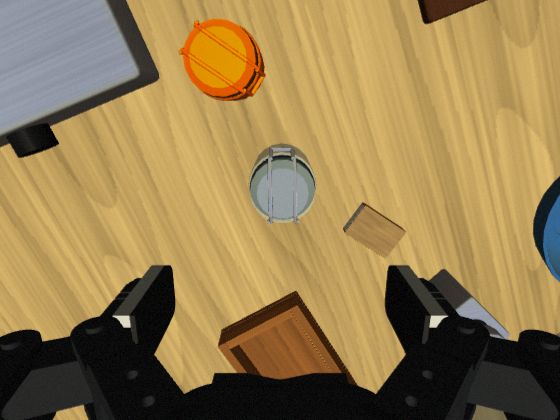

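The wires run straight up the picture at (285,190), so the closing line is right. The orange jar at (222,60) and the low block at (375,230) are clear of the fingers.

```bash
python3 -m crank '[[-0.02,0.05,1,0,0,0.1,1],[0,0,1,0,0,0,1],[0,0,1,0,0,0,1],[0,0,1,0,0,0,1],[0,0,0.6,0,0,0,1],[0,0,0.4,0,0,0,1],[0,0,0,0,0,0,1],[0,0,0,0,0,0,1]]'
python3 -c "
from h import *
to(.546,.337,.03,-22)"
python3 -m crank '[[0,0,0,0,0,0,0],[0,0,0,0,0,0,0],[0,0,0,0,0,0,0],[0,0,0,0,0,0,0],[0,0,0,0,0,0,0],[0,0,0,0,0,0,0],[0,0,0,0,0,0,0],[0,0,0,0,0,0,0]]' 40
```

```text
t: 3.67
position: [0.5461, 0.3367, 0.0308]
orientation: [-0.0, 0.828, 0.561, -0.001]
wrist_force: [-0.1, -0.2, 0.7]
finger_gap: 0.0854
now [0.5461 0.3367 0.0308] yaw -21.7 gap 0.0854 F [-0.1 -0.2  0.7] j7 -0.54814214924565 shift units [ 0.01 -0.    0.02]
 turn units [-0.01  0.01  0.05]
 turn units [-1.000e-02 -1.000e-02 -2.995e+01]
t: 4.33
position: [0.5474, 0.3377, 0.0335]
orientation: [-0.0, 0.828, 0.561, 0.002]
wrist_force: [0.2, -0.4, 6.4]
finger_gap: 0.0587
```

```bash
python3 -m crank '[[0,0,-0.3,0,0,0,0],[0,0,-0.8,0,0,0,0],[0,0,-0.9,0,0,0,0],[0,0,-0.5,0,0,0,0],[0,0,0,0,0,0,0]]'
python3 -c "
from h import *
to(.4706,.1387,.13,9.9)"
```

```text
t: 4.75
position: [0.5496, 0.3383, 0.1375]
orientation: [0.0, 0.828, 0.561, 0.005]
wrist_force: [1.9, 0.6, -2.6]
finger_gap: 0.059
now [0.5496 0.3383 0.1375] yaw -21.8 gap 0.059 F [ 1.9  0.6 -2.6] j7 -0.6041330185770224 shift units [-5.37  0.02  0.14]
 turn units [ 0.08 -0.06 -5.28]
 turn units [-0.08 -0.1  24.72]
```

```bash
python3 -m crank '[[-0.4,0,0,0,0,0,0],[-0.8,0,0,0,0,0,0],[-0.9,0,0,0,0,0,0],[-0.9,0,0,0,0,0,0],[-0.9,0,0,0,0,0,0],[-0.9,0,0,0,0,0,0],[-0.4,0,0,0,0,0,0],[-0.17,0,0,0,0,-0.3,0],[0,0,0,0,0,-1,0],[0,0,0,0,0,-1,0],[0,0,0,0,0,-1,0],[0,0,0,0,0,-1,0]]'
python3 -m crank '[[0,0,0,0,0,-0.7,0],[0,0,0,0,0,-0.3,0],[0,0,0,0,0,0,0],[0,0,0,0,0,0,0]]'
python3 - <<'E'
from h import *
to(.4706,.1387,.0395,9.9)
for n in('top','side'):
    cm=cam(n);p,d=grab_frame(n);W=cloud(cm,d);np.savez(n+'1.npz',p=p,W=W)
    for r in spotter.silhouettes(n,'jar_center')[:2]:print(n,r['confidence'],r['point'])
    cv2.imwrite(f'pics/{n}1.png',p[...,::-1])
p,d=grab_frame('wrist');a=cv2.imread('pics/side1.png')[120:345,180:480]
cv2.imwrite('pics/v4.png',np.hstack([cv2.resize(a,(400,300)),cv2.resize(p,(400,300))[...,::-1]]))
E
```

```text
t: 5.75
position: [0.466, 0.1373, 0.1312]
orientation: [-0.0, 0.68, 0.733, -0.0]
wrist_force: [0.5, 0.1, -3.0]
finger_gap: 0.0591
t: 6.08
position: [0.4664, 0.1374, 0.1312]
orientation: [-0.0, 0.643, 0.766, -0.0]
wrist_force: [-0.3, -0.1, -2.0]
finger_gap: 0.0591
now [0.4664 0.1374 0.1312] yaw 9.9 gap 0.0591 F [-0.3 -0.1 -2. ] j7 0.09353338944720069 shift units [0.01 0.11 2.29]
 turn units [-0.   -0.    0.01]
 turn units [ 0.000e+00 -1.000e-02 -2.999e+01]
top 0.66 [222.7, 132.5]
side 0.73 [362.1, 195.3]
side 0.58 [198.2, 322.3]
```

View pics/v4.png

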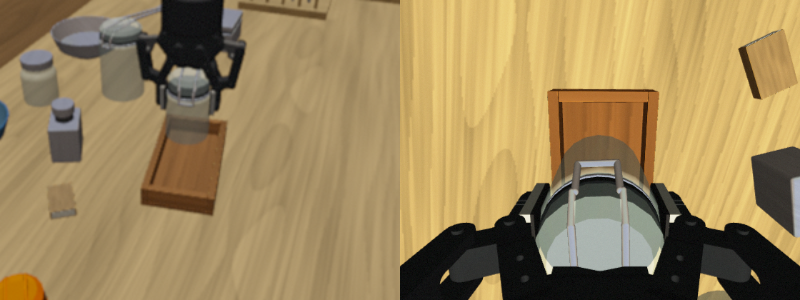

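The jar hangs upright over the box, well lined up with it. I'll lower it in steps.

```bash
python3 -m crank '[[0,0.1,0.3,0,0,0,0],[0,0,0.6,0,0,0,0],[0,0,0.6,0,0,0,0],[0,0,0.4,0,0,0,0],[0,0,0.2,0,0,0,0],[0,0,0.05,0,0,0,0],[0,0,0,0,0,0,0],[0,0,0,0,0,0,0]]'
python3 -m crank '[[0,0,0.03,0,0,0,0],[0,0,0.03,0,0,0,0],[0,0,0,0,0,0,0]]'
python3 -c "
from h import *
to(.4706,.1387,.0395,9.9)"
```

```text
t: 7.0
position: [0.4712, 0.1382, 0.0457]
orientation: [0.0, 0.643, 0.766, 0.0]
wrist_force: [-0.5, 0.3, -2.5]
finger_gap: 0.0588
t: 7.25
position: [0.4709, 0.1384, 0.0434]
orientation: [0.0, 0.643, 0.766, 0.0]
wrist_force: [-0.2, -0.5, -2.7]
finger_gap: 0.0587
now [0.4709 0.1384 0.0434] yaw 10.0 gap 0.0587 F [-0.2 -0.5 -2.7] j7 0.14795498769962703 shift units [ 0.01 -0.01  0.1 ]
 turn units [ 0.01 -0.    0.02]
 turn units [ 0.000e+00  2.000e-02 -2.998e+01]
```

```bash
python3 -m crank '[[0,0,0.03,0,0,0,0],[0,0,0.03,0,0,0,0],[0,0,0,0,0,0,0]]'
python3 -m crank '[[0,0,0.03,0,0,0,0],[0,0,0,0,0,0,0],[0,0,0,0,0,0,0]]'
python3 -m crank '[[0,0,0.03,0,0,0,0],[0,0,0,0,0,0,0],[0,0,0,0,0,0,0]]'
```

```text
t: 7.5
position: [0.4705, 0.1382, 0.0404]
orientation: [-0.0, 0.643, 0.766, -0.0]
wrist_force: [-0.0, 0.1, -3.1]
finger_gap: 0.059
t: 7.75
position: [0.4706, 0.1381, 0.0395]
orientation: [0.0, 0.643, 0.766, 0.0]
wrist_force: [-0.9, -0.3, 2.8]
finger_gap: 0.059
t: 8.0
position: [0.4707, 0.1381, 0.0394]
orientation: [0.0, 0.643, 0.766, 0.0]
wrist_force: [-3.0, -2.0, 16.5]
finger_gap: 0.0588
```

```bash
python3 -m crank '[[0,0,-0.03,0,0,0,0],[0,0,0,0,0,0,0.74],[0,0,0,0,0,0,0.8],[0,0,0,0,0,0,0.9],[0,0,0,0,0,0,1],[0,0,0,0,0,0,1],[0,0,0,0,0,0,1]]'
python3 -m crank '[[0,0,-0.3,0,0,0,1],[0,0,-0.6,0,0,0,1],[0,0,-0.9,0,0,0,1],[0,0,-1,0,0,0,1],[0,0,-1,0,0,0,1],[0,0,-0.7,0,0,0,1]]'
python3 - <<'E'
from h import *
to(.671,.1294,.2,24.5)
for n in('side',):
    cm=cam(n);p,d=grab_frame(n);a=p[120:345,180:480]
cm=cam('wrist');p,d=grab_frame('wrist');W=cloud(cm,d);z=W[...,2]
m=(np.hypot(W[...,0]-.471,W[...,1]-.138)<.05)&(z>.094)&(z<.115);print(cv2.minEnclosingCircle(W[m][:,:2].astype(np.float32)*1000),np.nanmax(z[m]))
cv2.imwrite('pics/v5.png',np.hstack([cv2.resize(a,(400,300)),cv2.resize(p,(400,300))])[...,::-1])
E
```

```text
t: 8.58
position: [0.4705, 0.1382, 0.0391]
orientation: [-0.0, 0.643, 0.766, -0.0]
wrist_force: [0.2, 0.5, -0.4]
finger_gap: 0.0855
t: 9.08
position: [0.4713, 0.1381, 0.2225]
orientation: [0.001, 0.643, 0.766, 0.001]
wrist_force: [-0.4, 0.6, -0.5]
finger_gap: 0.0855
now [0.4713 0.1381 0.2225] yaw 10.0 gap 0.0855 F [-0.4  0.6 -0.5] j7 0.039114363997623296 shift units [-1.08  4.88  0.58]
 turn units [ 0.03 -0.   -2.42]
 turn units [-0.   -0.04 27.58]
((470.0167236328125, 137.11404418945312), 28.441495895385742) 0.10355010008330348
```

View pics/v5.png

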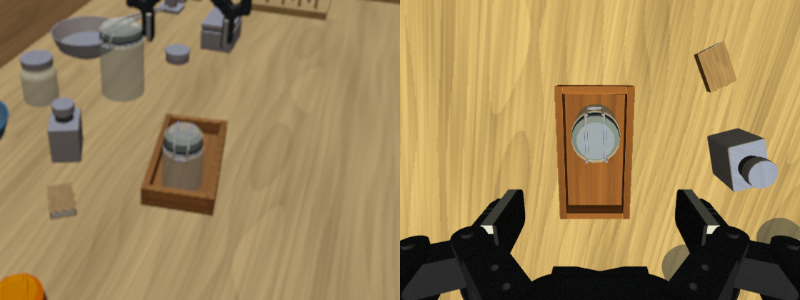

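The jar stands upright in the far (+y) half of the box, at wrist (595,135) in the composite. The capped tin at (745,160) there is the narrow one with the round cap, which fits the description.

```bash
python3 -m crank '[[-0.1,0.5,0,0,0,0,1],[-0.2,0.9,0.1,0,0,0,1],[-0.2,0.9,0.1,0,0,0,1],[-0.2,0.9,0.1,0,0,0,1],[-0.2,0.9,0.1,0,0,0,1],[-0.18,0.78,0,0,0,0,1],[0,0,0,0,0,-1,1],[0,0,0,0,0,-1,1],[0,0,0,0,0,-0.42,1],[0,0,0,0,0,0,1],[0,0,0,0,0,0,1]]'
python3 - <<'E'
from h import *
cm=cam('wrist');p,d=grab_frame('wrist');W=cloud(cm,d);z=W[...,2]
m=(np.hypot(W[...,0]-.671,W[...,1]-.1294)<.055)
for lo,hi in((.058,.072),(.088,.1)):
    s=m&(z>lo)&(z<hi);print(s.sum(),cv2.minAreaRect(W[s][:,:2].astype(np.float32)*1000))
to(.671,.1294,.03,24.5)
cv2.imwrite('pics/v6.png',p[...,::-1])
E
```

```text
t: 10.1
position: [0.6697, 0.1295, 0.2021]
orientation: [-0.001, 0.541, 0.841, -0.001]
wrist_force: [1.2, 0.1, 0.7]
finger_gap: 0.0854
2671 ((670.015625, 128.76300048828125), (48.00056457519531, 63.6804084777832), 24.936683654785156)
1813 ((670.2943115234375, 128.67184448242188), (34.766693115234375, 35.06211853027344), 29.311120986938477)
now [0.6698 0.1295 0.2025] yaw 24.5 gap 0.0854 F [-0.1 -0.7  0.7] j7 0.34329853154784135 shift units [-0.02  0.03  4.31]
 turn units [-0.01 -0.   -0.01]
 turn units [-1.000e-02  2.000e-02  2.999e+01]
```

View pics/v6.png

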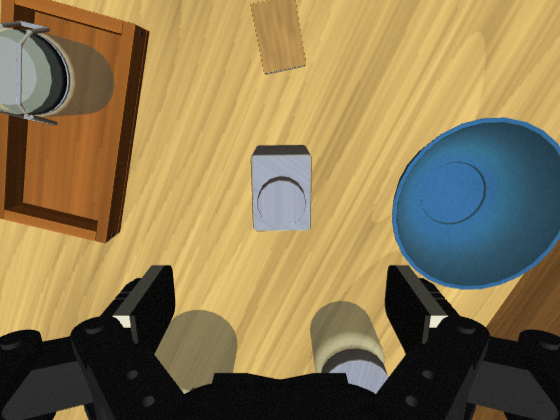

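The tin is at (281,190), square to the image and so to the fingers. The paths beside it are clear.

```bash
python3 -m crank '[[0,0.01,0.8,0,0,0,1],[0,0,1,0,0,0,1],[0,0,1,0,0,0,1],[0,0,0.9,0,0,0,1],[0,0,0.4,0,0,0,1],[0,0,0.18,0,0,0,1],[0,0,0,0,0,0,1]]'
python3 -m crank '[[0,0,0,0,0,0,0],[0,0,0,0,0,0,0],[0,0,0,0,0,0,0],[0,0,0,0,0,0,0],[0,0,0,0,0,0,0],[0,0,0,0,0,0,0],[0,0,0,0,0,0,0],[0,0,0,0,0,0,0],[0,0,0,0,0,0,0]]' 40
python3 -m crank '[[0,0,-0.3,0,0,0,0],[0,0,-0.9,0,0,0,0],[0,0,-1,0,0,0,0],[0,0,-1,0,0,0,0],[0,0,-0.5,0,0,0,0],[0,0,0,0,0,0,0]]'
python3 -c "
from h import *
to(.4854,.0539,.16,9.9)"
```

```text
t: 10.73
position: [0.6693, 0.1296, 0.0301]
orientation: [-0.001, 0.541, 0.841, -0.001]
wrist_force: [-0.2, -0.1, -0.7]
finger_gap: 0.0856
t: 11.48
position: [0.6719, 0.13, 0.0342]
orientation: [0.001, 0.541, 0.841, 0.001]
wrist_force: [-0.9, 0.4, 6.6]
finger_gap: 0.0473
t: 11.98
position: [0.6743, 0.1302, 0.1872]
orientation: [0.004, 0.541, 0.841, 0.004]
wrist_force: [0.9, 0.2, -0.8]
finger_gap: 0.0476
now [0.6743 0.1302 0.1872] yaw 24.5 gap 0.0476 F [ 0.9  0.2 -0.8] j7 0.35011137452050983 shift units [ 0.23 -5.1   0.62]
 turn units [0.11 0.01 2.44]
 turn units [-2.000e-02  1.600e-01 -2.756e+01]
```

```bash
python3 -m crank '[[0,-0.4,0,0,0,0,0],[0.05,-0.9,0,0,0,0,0],[0.05,-0.9,0,0,0,0,0],[0.05,-0.9,0,0,0,0,0],[0.05,-0.9,0,0,0,0,0],[0.03,-0.7,0,0,0,0,0],[0,-0.4,0,0,0,0,0],[0,0,0,0,0,0.9,0],[0,0,0,0,0,0.9,0],[0,0,0,0,0,0.64,0],[0,0,0,0,0,0,0],[0,0,0,0,0,0,0]]'
python3 - <<'E'
from h import *
to(.4854,.0539,.0402,9.9)
cm=cam('wrist');p,d=grab_frame('wrist');W=cloud(cm,d);z=W[...,2]
m=(np.hypot(W[...,0]-.478,W[...,1]-.096)<.12)&(z>.022)&(z<.042);print(cv2.minAreaRect(W[m][:,:2].astype(np.float32)*1000))
m=(np.hypot(W[...,0]-.471,W[...,1]-.138)<.05)&(z>.094)&(z<.115);print(m.sum(),cv2.minEnclosingCircle(W[m][:,:2].astype(np.float32)*1000))
p2,d=grab_frame('side')
cv2.imwrite('pics/v7.png',np.hstack([cv2.resize(p2[120:345,180:480],(400,300)),cv2.resize(p,(400,300))])[...,::-1])
E
```

```text
t: 12.98
position: [0.4807, 0.0535, 0.1798]
orientation: [-0.0, 0.643, 0.766, -0.0]
wrist_force: [-0.2, 0.2, -2.3]
finger_gap: 0.0473
now [0.4807 0.0535 0.1798] yaw 10.0 gap 0.0473 F [-0.2  0.2 -2.3] j7 0.2471352604185176 shift units [-0.01  0.12  3.49]
 turn units [-0.01  0.    0.02]
 turn units [-0.000e+00 -2.000e-02 -2.998e+01]
((473.2196044921875, 110.25198364257812), (104.2954330444336, 163.4224853515625), 9.645879745483398)
6562 ((470.2657775878906, 136.93521118164062), 27.828502655029297)
```

View pics/v7.png

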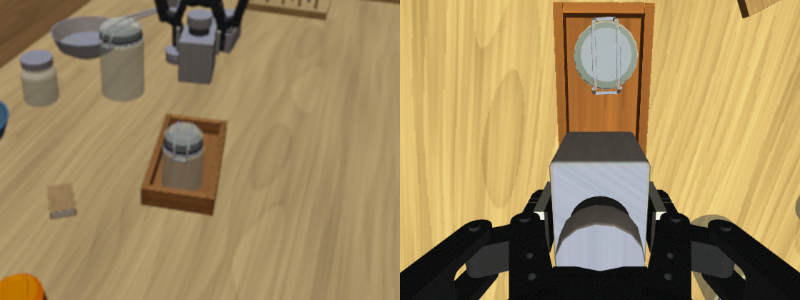

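```bash
python3 -m crank '[[0,0.1,0.4,0,0,0,0],[0,0,0.8,0,0,0,0],[0,0,0.8,0,0,0,0],[0,0,0.6,0,0,0,0],[0,0,0.4,0,0,0,0],[0,0,0.2,0,0,0,0],[0,0,0.05,0,0,0,0],[0,0,0,0,0,0,0],[0,0,0,0,0,0,0]]'
python3 -m crank '[[0,0,0.03,0,0,0,0],[0,0,0.03,0,0,0,0],[0,0,0,0,0,0,0]]'
python3 -c "
from h import *
to(.4854,.0539,.0402,9.8)"
```

```text
t: 13.83
position: [0.486, 0.0541, 0.0509]
orientation: [0.001, 0.643, 0.766, 0.001]
wrist_force: [-0.5, 0.8, -1.6]
finger_gap: 0.0471
t: 14.08
position: [0.4856, 0.0543, 0.0482]
orientation: [0.0, 0.643, 0.766, 0.0]
wrist_force: [-0.2, 0.2, -3.2]
finger_gap: 0.0474
now [0.4856 0.0543 0.0482] yaw 9.9 gap 0.0474 F [-0.2  0.2 -3.2] j7 0.33772693019075484 shift units [-0.01 -0.01  0.2 ]
 turn units [ 0.01 -0.    0.02]
 turn units [ 0.000e+00  2.000e-02 -2.998e+01]
```

```bash
python3 -m crank '[[0,0,0.05,0,0,0,0],[0,0,0.05,0,0,0,0],[0,0,0.03,0,0,0,0],[0,0,0,0,0,0,0],[0,0,0,0,0,0,0]]'
python3 -m crank '[[0,0,0.03,0,0,0,0],[0,0,0.03,0,0,0,0],[0,0,0,0,0,0,0]]'
python3 -m crank '[[0,0,0.03,0,0,0,0],[0,0,0,0,0,0,0],[0,0,0,0,0,0,0]]'
```

```text
t: 14.5
position: [0.4851, 0.0541, 0.0423]
orientation: [-0.0, 0.643, 0.766, -0.0]
wrist_force: [-0.3, 0.0, -2.5]
finger_gap: 0.0475
t: 14.75
position: [0.4853, 0.0541, 0.0402]
orientation: [0.0, 0.643, 0.766, 0.0]
wrist_force: [-0.0, 0.1, 0.1]
finger_gap: 0.0474
t: 15.0
position: [0.4853, 0.0541, 0.0401]
orientation: [0.0, 0.643, 0.765, 0.0]
wrist_force: [-3.4, 0.2, 14.1]
finger_gap: 0.0478
```

Both the height and the contact force say the tin is on the floor. I'll release it, back off and check.

```bash
python3 -m crank '[[0,0,-0.03,0,0,0,0],[0,0,0,0,0,0,0.62],[0,0,0,0,0,0,0.7],[0,0,0,0,0,0,0.85],[0,0,0,0,0,0,1],[0,0,0,0,0,0,1],[0,0,0,0,0,0,1]]'
python3 -m crank '[[0,0,-0.3,0,0,0,1],[0,0,-0.6,0,0,0,1],[0,0,-0.9,0,0,0,1],[0,0,-1,0,0,0,1],[0,0,-1,0,0,0,1],[-1,0,-0.7,0,0,0,1],[-0.5,0,0,0,0,0,1],[0,0,0,0,0,0,1],[0,0,0,0,0,0,1]]'
python3 - <<'E'
from h import *
to(.4854,.0539,.0402,9.8)
cm=cam('wrist');p,d=grab_frame('wrist');W=cloud(cm,d);z=W[...,2]
near=lambda x,y,r:np.hypot(W[...,0]-x,W[...,1]-y)<r
A=lambda s:cv2.minAreaRect(W[s][:,:2].astype(np.float32)*1000)
print('box',A(near(.478,.096,.13)&(z>.026)&(z<.04)))
s=near(.4854,.0539,.05)&(z>.064)&(z<.08);print('tin top',A(s),np.percentile(z[s],[5,50,95]))
s=near(.4854,.0539,.03)&(z>.09);print('cap',A(s),np.median(z[s]))
s=near(.471,.138,.05)&(z>.094);print('lid',cv2.minEnclosingCircle(W[s][:,:2].astype(np.float32)*1000),np.median(z[s]))
p2,d=grab_frame('side')
cv2.imwrite('pics/v8.png',np.hstack([cv2.resize(p2[120:345,180:480],(400,300)),cv2.resize(p,(400,300))])[...,::-1])
E
```

```text
t: 15.58
position: [0.4852, 0.0541, 0.0399]
orientation: [-0.0, 0.643, 0.766, -0.0]
wrist_force: [-0.7, -0.2, -0.1]
finger_gap: 0.0853
t: 16.33
position: [0.4945, -0.0002, 0.2163]
orientation: [0.0, 0.644, 0.765, 0.0]
wrist_force: [-0.8, 0.7, 0.2]
finger_gap: 0.0856
now [ 4.945e-01 -2.000e-04  2.163e-01] yaw 9.8 gap 0.0856 F [-0.8  0.7  0.2] j7 0.33658254013237165 shift units [1.37 0.   4.4 ]
 turn units [ 0.01  0.   -0.01]
 turn units [ 0.000e+00 -1.000e-02  2.999e+01]
box ((479.40582275390625, 73.5743408203125), (104.22379302978516, 150.54104614257812), 9.62025260925293)
tin top ((483.0699462890625, 62.45066833496094), (48.083580017089844, 82.18991088867188), 9.520371437072754) [0.07053471 0.07234526 0.07358602]
cap ((484.6639404296875, 52.88512420654297), (35.089847564697266, 34.987525939941406), 71.24259948730469) 0.10046957837196942
lid ((471.1072082519531, 132.1263427734375), 26.08063316345215) 0.09984964848394816
```

View pics/v8.png

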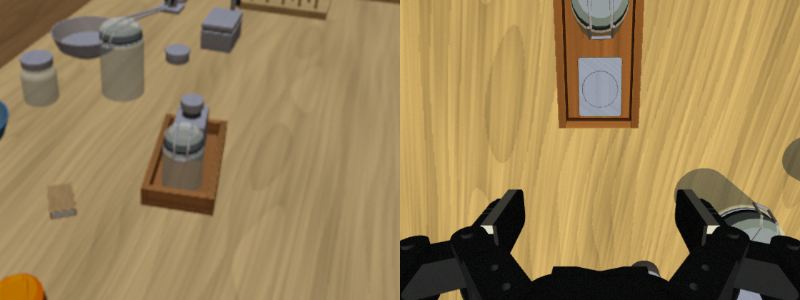

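The tin is square to the box (9.5° against 9.6°). Both tops are at 100 mm, which is 94 + 6, so both stand on the floor, and the hand is clear.

```bash
python3 -c "
from h import *
print(job.job_done())"
```

```text
the job is handed in; nothing more can be done
None
```

The small glass jar and the capped tin are both in the wooden box, upright and side by side. I handed the job in at about 16.4 s; no verdict is reported.

- **Jar:** I placed it first, gripped across its x axis. I lowered it in steps of about 1 mm until it touched the floor, at up to about 17 N, and only then opened the fingers.
- **Tin:** I placed it the same way, turned to line up with the box.
- **Last checks:** The jar's lid and the tin's cap are both about 100 mm above the table, which matches 94 mm standing on the 6 mm floor. The tin is within about 0.1° of the box walls. The gripper is clear, at about 0.22 m height.
- **Other things in the scene:** I never reached for the orange jar or the other look-alikes, and no contact showed in the wrist force.
- **What the last view missed:** It cut off part of the jar and the far end of the box. In that cut-off view the tin's outline measured about 82 mm long instead of 64 mm, probably because jar points were counted in. The jar's position comes from the full view taken just before the tin was lowered. The last side picture also shows it upright.

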